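# Clamp the white well plate in its holding fixture

## Task

Clamp the white well plate in its fixture: push the blue clamp strap round with the back of a finger until it lies across the plate against its stop, and only then press the red cam lever all the way down. Leave the plate sitting in its nest and everything else where it stands.

Things in the scene. Friction and masses are not known exactly. Their poses are not given: they have to be found in the camera images.
- fixture: Aluminium holding fixture fixed to the bench, base plate 160 (x) x 205 (y) x 12 mm; origin on its underside beneath the centre of the plate's nest, z up. The base spans y -115 to +90 mm. The strap's pivot stands at y +68 mm, the catch post with the red lever at y -106 mm (34 x 14 mm, up to z 94 mm). It is turned at most 0.3 rad from the world axes.
- strap (a joint): Turn of the blue clamp strap about its upright pivot, rad. 0 = fully over: it lies across the middle of the plate, pointing along the fixture's -y, against a hard stop. At 1.57 it points along the fixture's -x, beside the plate. Starts between 1.0 and 1.5 and decreases counter-clockwise seen from above, so it is pushed on the side that faces the fixture's -x (when over) or +y (when parked). Stays where it is left; needs about 1 N at mid-length.
- strap_pivot (a point): Point on the strap's pivot axis at half the height of the strap. The round hub has 16 mm radius; its bolt head ends 21 mm above this point.
- strap_mid (a point): Point on the strap's centre line, 68 mm from the pivot axis, at half its height. The strap is a straight bar 16 mm wide and 22 mm tall (11 mm above and below this point, 53 to 75 mm above the bench) from the hub to 122 mm from the pivot; then a nose 12 mm tall, in line with the bar's lower half, to 158 mm, which goes under the lever's cam. The whole strap is drawn down about 3 mm as the lever goes down.
- pad: Round rubber pad, 24 mm across, fixed under the middle of the strap (68 mm from the pivot); origin at the centre of its underside, 3 mm above the plate before clamping; it presses on the plate when the lever is down.
- cam_lever (a joint): Turn of the red-gripped cam lever, rad. 0 = raised, sloping 55 degrees (0.96 rad) up from level; 0.96 = fully down, level, pointing along the fixture's +x, against a hard stop. Starts between 0 and 0.2. Pressed straight down from above; needs about 3 to 6 N at 45 mm from its axle and stays where it is left.
- lever_axis (a point): Centre of the lever's axle, 79 mm above the bench; the lever turns about the fixture's y axis here.
- lever_tip (a point): Centre of the round end of the lever's red grip, 83 mm from the axle. The grip is a rod of 18 mm diameter from 42 mm to 92 mm from the axle, the shank nearer the axle 12 mm.
- plate: White 96-well plate, 128 x 85 x 30 mm, loose in its nest on the fixture, long side along the fixture's x; origin at the centre of its underside (12 mm above the bench), top 42 mm above the bench.
- nest (a point): Centre of the nest's floor, on the top of the fixture's base plate.
- jar: Clear jar with a yellow cap, 47 mm across and 80 mm tall, loose bystander; origin under its centre.
- timer: Light grey timer with three keys, 62 x 68 x 24 mm, loose bystander; origin under its centre.
- marker: Marker pen with a red cap, lying, 137 x 13 x 14 mm, loose bystander; origin under its centre.
- seal_box: Small plain card box, 32 x 52 x 20 mm, loose bystander; origin under its centre.

How it is judged:
By the outcome, as a careful person would: the job done as asked, in the order asked, and still so for the second after the job is handed in, with the robot touching nothing.
It also fails if it takes over 50 s, if anything falls off the work surface, if the arm or the gripper's body presses on something with over 40 N, if the wrist force passes 120 N, or if a joint passes its speed limit or range.

## Robot

A 6-joint arm with a two-finger parallel gripper is mounted at the origin on a cart in front of the work surface, level with it; the furniture and walls round the work are solid. World frame = base frame: x ahead of the robot, y to its left, z up, the work surface at z = 0. Lengths are in m, angles in degrees, forces in N, time in s.
With the tool pointing down it reaches from about 0.35 to 0.8 m from the base axis. Payload 7.3 kg.
Tool frame: the origin (TCP) lies at the very end of the fingers, on their centre line; the grasp point (between the pads) lies 19 mm behind it (grasp_offset is the z of the grasp point in the tool frame, in m); z points along the fingers, y is the direction in which the jaws open and shut (so a half turn about z gives the same grasp; the last joint's range is limited). The gripper opens to 85 mm and grips with 20 to 120 N. Pads are 22 mm wide; open, the fingers measure 114 mm over their backs; the gripper's body (76 mm by 85 mm) begins 54 mm behind the grasp point. The pads swing forward as they close: fully open they stand 13 mm farther back than shut.
Start: joints at [62.739, 19.595, 87.324, -0, 73.075, -8.365], TCP at [0.17, 0.497, 0.231] pointing down, gripper open.
Joint ranges: [-145.02, 145.02], [-44.19, 115.74], [2.07, 154.8], [-57.11, 237.11], [16.16, 152.29], [-177.93, 177.93]. Speed limits (degrees/s): [147.25, 147.25, 180, 180, 180, 180].

## Interface

Orientations are given as a 3x3 rotation matrix whose columns are the frame's x, y, z axes.
In Python, from station import read_state, read_camera, job_done, grasp_offset gives the robot as it stands. The module is installed in compiled form; this text tells all that it offers.
- The arm moves only by the tool move_arm, never from a script. Its argument "rows" is a list of rows, each an object of numbers: "fingers": the opening, from 0 (shut) to 1 (fully open); "dx", "dy", "dz": the shift along the tool's x, y, z in mm; "wx", "wy", "wz": the turn, a rotation vector about the tool's x, y, z in degrees. A call has 1 to 8 rows; each row is the pose to reach, as a shift and turn from the pose commanded when the call began, along the tool's axes at that moment; what a row does not reach only later rows make up. A row lasts 1/10 s, in which the tool goes at most 50 mm and 8.59 degrees, less where a joint would pass 70% of its speed; a pose out of reach is approached as far as the arm can. A call with a gripper value outside its range is refused whole. The fingers move at their own pace and stop on an object; "force" is the grip in N (left out, the last holds). Time passes only in rows, so rows that repeat a pose let the fingers close. It gives the time, the measured TCP pose, the force and the opening at its end, in the units of the state.
- read_state(): the state, without advancing time (a new reading comes with each control period).
- read_camera(name): name is "scene" or "side" or "wrist"; returns a dict with "color" (384x512x3 uint8, red, green, blue), "camera_matrix" (3x3 intrinsics, pixels), "xyz" and "rotation" of the camera in the world; the wrist camera has in their place "T_tool_cam" (4x4, takes a point from camera to tool coordinates, whose origin is the TCP and whose axes are the flange's). Camera axes: x right, y up, looking along -z (the intrinsics and any distortion apply to the point x, -y, -z); pixel columns grow to the right and rows downward; lengths in m; the calibration is good to about 2 mm. A picture is of the moment at which its call begins: read the wrist's pose just before it. There is no depth.
- job_done(): hands the job in, once; it reports no verdict.
The state is a dict: "time": time; "qpos": joint angles; "joint_velocities": joint speeds; "joint_efforts": joint torques, N m; "position": TCP position; "ee_rot": TCP orientation; "wrist_force": force on the tool from outside, world axes, zero at the start; "ft_torque": the same for the moment, N m; "finger_gap": finger opening in m.
Only numpy, scipy, OpenCV 4.12 (cv2) and the standard library are available. Lean on these libraries where they do the work, as an engineer would, in place of code of your own. Each camera call takes 0.05 s, during which the arm holds its last target.

## Working session

There is one attempt and no reset: what is moved stays moved. The work goes in short steps, Python scripts to look and compute and a tool call to move; the robot and the scene stay as the last step left them, time stands still between calls to the robot, and variables do not carry over. Pictures are saved under pics/ and viewed, and the job is handed in when it is done.

Besides the shell and the picture viewer there is one more tool, called after "Emit:" as name(argument=value, ...), one argument or row to a line, values as JSON. move_arm: Moves the arm, as the interface text tells. Its arguments: {"type":"object","properties":{"rows":{"type":"array","items":{"type":"object","properties":{"fingers":{"type":"number"},"dx":{"type":"number"},"dy":{"type":"number"},"dz":{"type":"number"},"wx":{"type":"number"},"wy":{"type":"number"},"wz":{"type":"number"}}}},"force":{"type":"number"}},"required":["rows"]}

```bash
mkdir -p pics; python3 - <<'E'
from station import *
import cv2
s=read_state();print(s)
print(grasp_offset)
for n in("scene","side","wrist"):
    c=read_camera(n)
    cv2.imwrite(f"pics/{n}0.png",c["color"][:,:,::-1])
    print(n,{k:v for k,v in c.items() if k!="color"})
E
```

```text
{'time': 0.0, 'qpos': array([ 6.27374606e+01,  1.96395428e+01,  8.73764641e+01, -6.82811641e-04,
        7.30765309e+01, -8.36576630e+00]), 'joint_velocities': array([ 0.10259695,  0.02219313,  0.00668825, -0.01875417,  0.05292848,
        0.04595824]), 'joint_efforts': array([-9.33701449e-04, -4.33674216e+01, -2.46003717e+01, -4.03889126e-04,
        8.05707386e-03, -1.93810212e-05]), 'position': array([0.16982878, 0.49634524, 0.2306025 ]), 'ee_rot': array([[-9.46104645e-01,  3.23860260e-01, -7.29686775e-04],
       [ 3.23861005e-01,  9.46103574e-01, -1.44090280e-03],
       [ 2.23708110e-04, -1.59956192e-03, -9.99998696e-01]]), 'wrist_force': array([-1.19605261,  0.06040398,  0.02397257]), 'ft_torque': array([-0.00234001, -0.03093779, -0.00333656]), 'finger_gap': 0.08551650143055578}
-0.0187
scene {'camera_matrix': array([[399.36922927,   0.        , 261.03225804],
       [  0.        , 399.36922927, 191.10573686],
       [  0.        ,   0.        ,   1.        ]]), 'xyz': array([-0.28994368, -0.59332337,  0.64738169]), 'rotation': array([[ 0.48651877,  0.39307104, -0.78025294],
 
[... 322 characters left out ...]
3402]), 'rotation': array([[ 0.80643879,  0.30260255, -0.5080238 ],
       [-0.59131675,  0.41412827, -0.6919843 ],
       [ 0.0009908 ,  0.85844596,  0.51290306]])}
wrist {'camera_matrix': array([[329.62400843,   0.        , 255.81421012],
       [  0.        , 329.62400843, 194.70789712],
       [  0.        ,   0.        ,   1.        ]]), 'T_tool_cam': array([[-3.66197453e-04,  9.56409342e-01,  2.92029170e-01,
         7.55727634e-02],
       [ 9.99999908e-01,  2.85338084e-04,  3.19479764e-04,
        -9.28388340e-04],
       [ 2.22226387e-04,  2.92029261e-01, -9.56409359e-01,
        -1.41683611e-01],
       [ 0.00000000e+00,  0.00000000e+00,  0.00000000e+00,
         1.00000000e+00]])}
```

View pics/scene0.png

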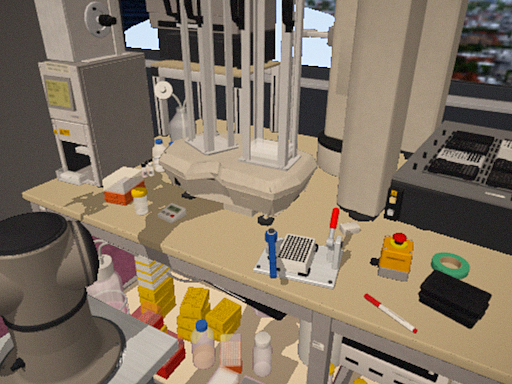

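View pics/side0.png

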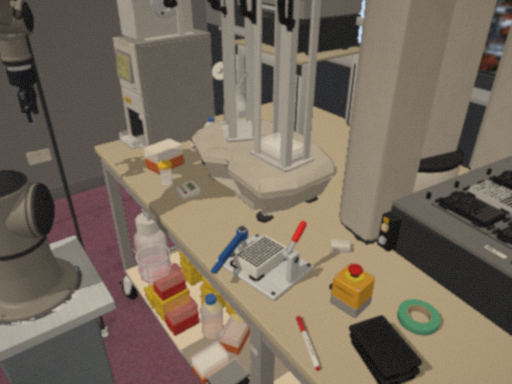

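View pics/wrist0.png

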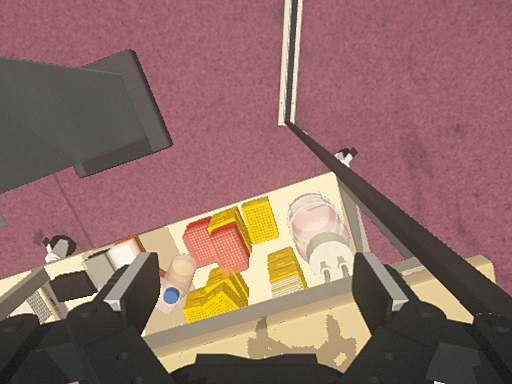

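```bash
cat >h.py <<'E'
import numpy as np,cv2
from station import *
def look(n,tag,box=None,sc=1):
    s=read_state();c=read_camera(n);im=c["color"][:,:,::-1]
    if box: im=im[box[1]:box[3],box[0]:box[2]]
    im=cv2.resize(im,None,fx=sc,fy=sc,interpolation=cv2.INTER_CUBIC)
    cv2.imwrite(f"pics/{tag}.png",im);return s,c
CAM={"scene":(399.36922927,261.03225804,191.10573686,np.array([-0.28994368,-0.59332337,0.64738169]),np.array([[ 0.48651877,0.39307104,-0.78025294],[-0.87360617,0.22967834,-0.42902228],[0.01057096,0.89036117,0.45513211]])),
"side":(420.94021223,256.4265063,190.55625359,np.array([-0.00785716,-0.94157663,0.73563402]),np.array([[0.80643879,0.30260255,-0.5080238],[-0.59131675,0.41412827,-0.6919843],[0.0009908,0.85844596,0.51290306]]))}
def ray(n,u,v):
    f,cx,cy,p,R=CAM[n];return p,R@np.array([(u-cx)/f,-(v-cy)/f,-1])
def onz(n,u,v,z):
    p,d=ray(n,u,v);return p+d*(z-p[2])/d[2]
def proj(n,X):
    f,cx,cy,p,R=CAM[n];q=R.T@(np.asarray(X)-p);return np.array([cx+f*q[0]/-q[2],cy+f*q[1]/q[2]])
def wproj(s,c,X):
    T=np.array(c["T_tool_cam"]);K=c["camera_matrix"]
    t=s["ee_rot"].T@(np.asarray(X)-s["position"]);q=T[:3,:3].T@(t-T[:3,3])
    return np.array([K[0,2]+K[0,0]*q[0]/-q[2],K[1,2]+K[1,1]*q[1]/q[2]])
E
python3 - <<'E'
import cv2
a=cv2.imread("pics/scene0.png")[195:305,240:360];cv2.imwrite("pics/sc1.png",cv2.resize(a,None,fx=6,fy=5.4,interpolation=2)[:594])
a=cv2.imread("pics/side0.png")[210:310,200:360];cv2.imwrite("pics/sd1.png",cv2.resize(a,None,fx=5,fy=5,interpolation=2))
E
```

```text
(no output)
```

View pics/sc1.png

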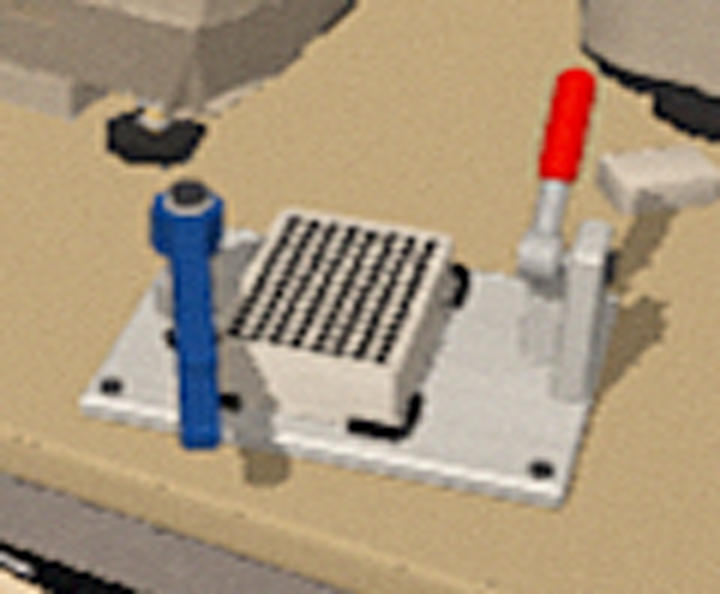

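View pics/sd1.png

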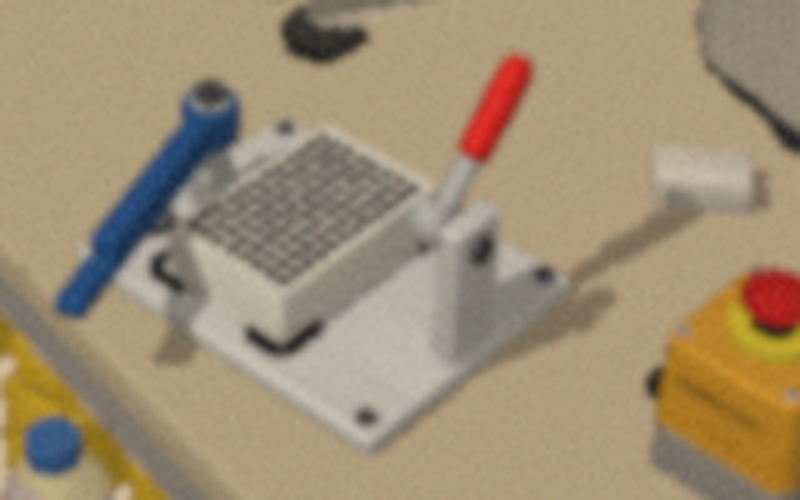

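```bash
cat >fit.py <<'E'
from h import *
from scipy.optimize import least_squares
S=lambda u,v:("scene",240+u/6,195+v/5.4)
D=lambda u,v:("side",200+u/5,210+v/5)
obs=[((-.08,.09,.012),S(82,400)),((-.08,-.115,.012),S(562,488)),((.08,-.115,.012),S(612,295)),
((-.08,-.115,.012),D(370,436)),((.08,-.115,.012),D(572,283)),
((0,.068,.085),S(189,187)),((0,.068,.085),D(211,91)),
((-.064,-.0425,.042),S(393,363)),((-.064,.0425,.042),S(232,333)),((.064,-.0425,.042),S(450,237)),((.064,.0425,.042),S(290,210)),
((-.064,-.0425,.042),D(282,288)),((-.064,.0425,.042),D(188,217)),((.064,-.0425,.042),D(420,188)),((.064,.0425,.042),D(325,130))]
def W(p,X):
    c,s=np.cos(p[2]),np.sin(p[2]);return np.array([p[0]+c*X[0]-s*X[1],p[1]+s*X[0]+c*X[1],X[2]])
f=lambda p:np.concatenate([proj(o[0],W(p,X))-o[1:] for X,o in obs])
if __name__=="__main__":
    r=least_squares(f,[.5,-.3,0],loss="soft_l1");p=r.x;print(p,np.degrees(p[2]));print(r.fun.reshape(-1,2).round(1))
    # strap: nose tip centre top z=.065, r=.158 ; try angle
    for a in np.arange(1,1.55,.1):
        for rr,z in((.158,.065),(.122,.075)):
            X=W(p,(-rr*np.sin(a),.068-rr*np.cos(a),z));q=proj("scene",X);d=proj("side",X)
            print(round(a,2),rr,((q-[240,195])*[6,5.4]).round(),((d-[200,210])*5).round())
    for l in (0,.1,.2):
        t=.96-l;X=W(p,(.083*np.cos(t),-.106,.079+.083*np.sin(t)))
        print(l,((proj("scene",X)-[240,195])*[6,5.4]).round(),((proj("side",X)-[200,210])*5).round())
E
python3 fit.py
```

```text
[ 0.50846043 -0.25933374  0.18653288] 10.687546607767462
[[-0.8 -0.8]
 [-0.   0.6]
 [ 1.1 -0.5]
 [ 0.2  1. ]
 [ 0.4 -1.5]
 [-0.4 -0.2]
 [ 0.  -1.2]
 [ 0.7  3.5]
 [-5.8  2.1]
 [ 1.6 -0.8]
 [-2.  -1.5]
 [-0.1  3.2]
 [-5.6  2. ]
 [ 5.6 -0.8]
 [ 0.5 -2.5]]
1.0 0.158 [297. 422.] [142. 315.]
1.0 0.122 [269. 352.] [159. 249.]
1.1 0.158 [256. 426.] [109. 310.]
1.1 0.122 [239. 355.] [134. 245.]
1.2 0.158 [215. 428.] [ 78. 302.]
1.2 0.122 [208. 357.] [111. 240.]
1.3 0.158 [174. 428.] [ 49. 293.]
1.3 0.122 [177. 357.] [ 89. 233.]
1.4 0.158 [132. 425.] [ 22. 281.]
1.4 0.122 [146. 355.] [ 68. 224.]
1.5 0.158 [ 92. 420.] [ -2. 268.]
1.5 0.122 [116. 351.] [ 49. 215.]
0 [620.  88.] [539.  83.]
0.1 [621.  91.] [546.  86.]
0.2 [621.  95.] [553.  90.]
```

```bash
cat >fit2.py <<'E'
from fit import *
base=obs[:7];pl=obs[7:]
def ff(ob):
    f=lambda p:np.concatenate([proj(o[0],W(p,X))-o[1:] for X,o in ob])
    r=least_squares(f,[.5,-.3,0],loss="soft_l1");return r
r=ff(base);print(r.x,r.fun.reshape(-1,2).round(1));p=r.x
def g(q):
    return np.concatenate([proj(o[0],W(q,(X[0]*q[3],X[1]*q[4],X[2])))-o[1:] for X,o in pl])
r=least_squares(g,[.5,-.3,0,1,1]);print(r.x,r.fun.reshape(-1,2).round(1))
for y in (-.085,-.09,-.095):
  for l in (0,.1,.2):
    t=.96-l;X=W(p,(.092*np.cos(t),y,.079+.092*np.sin(t)))
    print(y,l,((proj("scene",X)-[240,195])*[6,5.4]).round(),((proj("side",X)-[200,210])*5).round())
for n,u in (("scene",S(590,230)),("side",D(483,215))):
  pw=onz(*u,.094); c,s=np.cos(p[2]),np.sin(p[2]); d=pw-[p[0],p[1],0]; print("posttop fixt",c*d[0]+s*d[1],-s*d[0]+c*d[1])
E
python3 fit2.py
```

```text
[ 0.50733169 -0.25995733  0.1906571 ] [[-0.7 -0.3]
 [ 0.2  0.9]
 [ 1.1 -0.4]
 [ 0.2  1.3]
 [ 0.2 -1.3]
 [-0.4  0.1]
 [-0.3 -0.9]]
[ 0.50983215 -0.260182    0.18029195  0.82696051  0.82991022] [[-0.8  0.1]
 [-1.3 -0.1]
 [-1.3  0.8]
 [ 0.1  0.9]
 [ 1.3 -0.4]
 [ 0.   1.1]
 [ 1.4 -0. ]
 [ 0.5  0.4]]
-0.085 0 [573.  63.] [510.  49.]
-0.085 0.1 [575.  66.] [519.  53.]
-0.085 0.2 [576.  71.] [526.  58.]
-0.09 0 [585.  64.] [519.  53.]
-0.09 0.1 [587.  68.] [527.  57.]
-0.09 0.2 [587.  73.] [534.  62.]
-0.095 0 [597.  66.] [527.  57.]
-0.095 0.1 [598.  69.] [535.  61.]
-0.095 0.2 [599.  74.] [543.  66.]
posttop fixt 0.006690418525479011 -0.10473785347529944
posttop fixt 0.005565113319419394 -0.10920760793787411
```

```bash
python3 - <<'E'
from fit import *
for u in [("scene",240+155/6,195+135/5.4),("scene",165,160),("scene",320,165),("scene",250,208),("scene",140,200),("scene",350,210),("side",200+320/5,210+35/5),("side",235,195),("scene",60,180),("scene",115,195)]: print(u,onz(*u,0).round(3))
p=[.5075,-.260,.188]
from numpy import sin,cos
for a in (1.22,.9,.6,.3,0):
  for off in (.036,.0225):
    d=np.array([-sin(a),-cos(a)]);n=np.array([cos(a),-sin(a)])
    q=np.array([0,.068])+.075*d-off*n
    print(a,off,W(p,(q[0],q[1],.06)).round(4),"yang",np.degrees(np.arctan2(n[1],n[0])+p[2]).round(1))
E
```

```text
('scene', 265.8333333333333, 220.0) [ 0.654 -0.092  0.   ]
('scene', 165, 160) [0.867 0.502 0.   ]
('scene', 320, 165) [ 1.147 -0.077  0.   ]
('scene', 250, 208) [ 0.695 -0.011  0.   ]
('scene', 140, 200) [0.555 0.339 0.   ]
('scene', 350, 210) [ 0.848 -0.301  0.   ]
('side', 264.0, 217.0) [ 0.646 -0.091  0.   ]
('side', 235, 195) [0.646 0.07  0.   ]
('scene', 60, 180) [0.522 0.707 0.   ]
('scene', 115, 195) [0.539 0.44  0.   ]
1.22 0.036 [ 0.4119 -0.2008  0.06  ] yang -59.1
1.22 0.0225 [ 0.4189 -0.2124  0.06  ] yang -59.1
0.9 0.036 [ 0.4185 -0.2265  0.06  ] yang -40.8
0.9 0.0225 [ 0.4288 -0.2353  0.06  ] yang -40.8
0.6 0.036 [ 0.4318 -0.2475  0.06  ] yang -23.6
0.6 0.0225 [ 0.4441 -0.2529  0.06  ] yang -23.6
0.3 0.036 [ 0.4506 -0.2637  0.06  ] yang -6.4
0.3 0.0225 [ 0.464  -0.2652  0.06  ] yang -6.4
0 0.036 [ 0.4734 -0.2736  0.06  ] yang 10.8
0 0.0225 [ 0.4867 -0.2711  0.06  ] yang 10.8
```

Emit:
move_arm(
  rows=[
    {"dx": -36, "dy": -33, "wz": 8, "fingers": 0},
    {"dx": -73, "dy": -67, "wz": 16, "fingers": 0},
    {"dx": -109, "dy": -100, "wz": 24, "fingers": 0},
    {"dx": -146, "dy": -133, "wz": 32, "fingers": 0},
    {"dx": -182, "dy": -167, "wz": 40, "fingers": 0},
    {"dx": -219, "dy": -200, "wz": 48, "fingers": 0},
    {"dx": -255, "dy": -233, "wz": 56, "fingers": 0},
    {"dx": -292, "dy": -267, "wz": 64, "fingers": 0},
  ],
)

```text
invalid input
```

Emit:
move_arm(
  rows=[
    {"dx": -36, "dy": -33, "dz": 0, "wx": 0, "wy": 0, "wz": 8, "fingers": 0},
    {"dx": -73, "dy": -67, "dz": 0, "wx": 0, "wy": 0, "wz": 16, "fingers": 0},
    {"dx": -109, "dy": -100, "dz": 0, "wx": 0, "wy": 0, "wz": 24, "fingers": 0},
    {"dx": -146, "dy": -133, "dz": 0, "wx": 0, "wy": 0, "wz": 32, "fingers": 0},
    {"dx": -182, "dy": -167, "dz": 0, "wx": 0, "wy": 0, "wz": 40, "fingers": 0},
    {"dx": -219, "dy": -200, "dz": 0, "wx": 0, "wy": 0, "wz": 48, "fingers": 0},
    {"dx": -255, "dy": -233, "dz": 0, "wx": 0, "wy": 0, "wz": 56, "fingers": 0},
    {"dx": -292, "dy": -267, "dz": 0, "wx": 0, "wy": 0, "wz": 64, "fingers": 0},
  ],
  force=30,
)

```text
time: 0.95
position: [0.3601, 0.148, 0.2314]
ee_rot: [[-0.118, 0.993, 0.0], [0.993, 0.118, 0.0], [0.0, 0.0, -1.0]]
wrist_force: [0.8, -0.1, 0.0]
finger_gap: 0.0001
```

Emit:
move_arm(
  rows=[
    {"dx": -43, "dy": 0, "dz": 0, "wx": 0, "wy": 0, "wz": 8, "fingers": 0},
    {"dx": -86, "dy": 0, "dz": 0, "wx": 0, "wy": 0, "wz": 16, "fingers": 0},
    {"dx": -129, "dy": 0, "dz": 10, "wx": 0, "wy": 0, "wz": 24, "fingers": 0},
    {"dx": -172, "dy": 0, "dz": 20, "wx": 0, "wy": 0, "wz": 32, "fingers": 0},
    {"dx": -215, "dy": 0, "dz": 30, "wx": 0, "wy": 0, "wz": 40, "fingers": 0},
    {"dx": -258, "dy": 0, "dz": 40, "wx": 0, "wy": 0, "wz": 48, "fingers": 0},
    {"dx": -300, "dy": 0, "dz": 55, "wx": 0, "wy": 0, "wz": 56, "fingers": 0},
    {"dx": -340, "dy": 0, "dz": 70, "wx": 0, "wy": 0, "wz": 64, "fingers": 0},
  ],
)

```text
time: 1.75
position: [0.4016, -0.1896, 0.1608]
ee_rot: [[0.841, 0.541, 0.0], [0.541, -0.841, -0.0], [0.0, 0.0, -1.0]]
wrist_force: [0.2, -0.7, 0.6]
finger_gap: 0.0
```

```bash
python3 - <<'E'
from h import *
s,c=look("wrist","w1",None,1.5)
print(s["position"],s["ee_rot"],s["time"])
p=[.5075,-.260,.188]
from fit import W
def st(X): print(X,(wproj(s,c,W(p,X))*1.5).round())
for X in [(0,.068,.085),(-.08,.09,.012),(-.08,-.115,.012),(.08,.09,.012),(.08,-.115,.012),(-.158*np.sin(1.22),.068-.158*np.cos(1.22),.065)]: st(X)
look("side","s1",(180,150,380,310),4)
look("scene","c1",(210,150,370,310),3.7)
E
```

```text
[ 0.40162633 -0.18961593  0.16076084] [[ 8.41177190e-01  5.40759401e-01  4.53278823e-04]
 [ 5.40759505e-01 -8.41177233e-01 -1.41428237e-04]
 [ 3.04809177e-04  3.64081040e-04 -9.99999887e-01]] 1.75
(0, 0.068, 0.085) [512. 133.]
(-0.08, 0.09, 0.012) [389. 250.]
(-0.08, -0.115, 0.012) [684. 367.]
(0.08, 0.09, 0.012) [507. -34.]
(0.08, -0.115, 0.012) [839. 124.]
(np.float64(-0.14837769829841269), np.float64(0.013703972082064572), 0.065) [472. 434.]
```

View pics/w1.png

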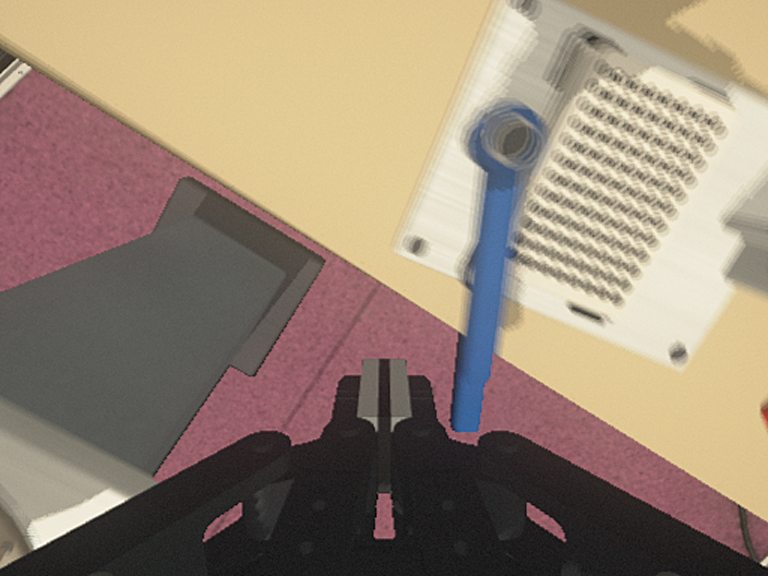

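View pics/s1.png

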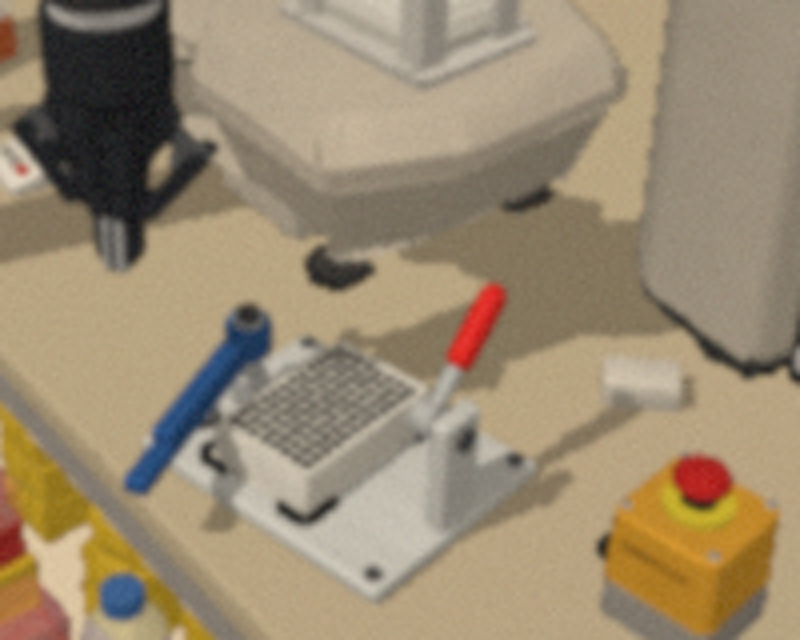

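```bash
cat >pl.py <<'E'
from fit import W
from h import *
from numpy import sin,cos
p=[.5075,-.260,.188]
def tgt(a,off,r=.075,z=.062):
    d=np.array([-sin(a),-cos(a)]);n=np.array([cos(a),-sin(a)])
    q=np.array([0,.068])+r*d-off*n
    return W(p,(q[0],q[1],z)),np.degrees(np.arctan2(n[1],n[0])+p[2])
def rel(X,yang,s=None):
    s=s or read_state();R=s["ee_rot"]
    y0=np.degrees(np.arctan2(R[1,1],R[0,1]))
    return (R.T@(X-s["position"])*1000).round(1),round(-(yang-y0),1)
E
python3 - <<'E'
from pl import *
for a,o in [(1.22,.035),(1.22,.0225),(1.1,.0225),(.96,.0225),(.82,.0225),(.68,.0225),(.54,.0225),(.4,.0225),(.26,.0225),(.12,.0225),(0,.0225)]: print(a,o,*rel(*tgt(a,o)))
E
```

```text
1.22 0.035 [ 2.8 16.9 98. ] 2.0
1.22 0.0225 [ 2.4 29.4 98. ] 2.0
1.1 0.0225 [-0.1 38.4 98. ] -4.8
0.96 0.0225 [-1.6 49.3 98. ] -12.9
0.82 0.0225 [-1.6 60.2 97.9] -20.9
0.68 0.0225 [-0.  71.1 97.9] -28.9
0.54 0.0225 [ 3.  81.6 97.9] -36.9
0.4 0.0225 [ 7.5 91.6 97.8] -45.0
0.26 0.0225 [ 13.4 100.8  97.8] -53.0
0.12 0.0225 [ 20.5 109.2  97.8] -61.0
0 0.0225 [ 27.4 115.5  97.8] -67.9
```

Emit:
move_arm(
  rows=[
    {"dx": 0, "dy": 0, "dz": 45, "wx": 0, "wy": 0, "wz": 0, "fingers": 0},
    {"dx": 2, "dy": 0, "dz": 85, "wx": 0, "wy": 0, "wz": 0, "fingers": 0},
    {"dx": 2, "dy": 0, "dz": 98, "wx": 0, "wy": 0, "wz": 0, "fingers": 0},
    {"dx": 2, "dy": 17, "dz": 98, "wx": 0, "wy": 0, "wz": 0, "fingers": 0},
    {"dx": 2, "dy": 29, "dz": 98, "wx": 0, "wy": 0, "wz": 0, "fingers": 0},
    {"dx": 0, "dy": 38, "dz": 98, "wx": 0, "wy": 0, "wz": -5, "fingers": 0},
    {"dx": -2, "dy": 49, "dz": 98, "wx": 0, "wy": 0, "wz": -13, "fingers": 0},
    {"dx": -2, "dy": 60, "dz": 98, "wx": 0, "wy": 0, "wz": -21, "fingers": 0},
  ],
)

```text
time: 2.7
position: [0.4332, -0.2386, 0.064]
ee_rot: [[0.581, 0.814, 0.0], [0.814, -0.581, 0.0], [0.0, 0.0, -1.0]]
wrist_force: [-0.5, 1.1, -0.2]
finger_gap: 0.0002
```

```bash
python3 - <<'E'
from pl import *
s,c=look("side","s2",(180,150,380,310),4)
print(s["wrist_force"])
look("scene","c2",(210,150,370,310),3.7)
for a,o in [(.82,.0225),(.68,.0225),(.54,.0225),(.4,.0225),(.26,.0225),(.12,.0225),(0,.0225)]: print(a,o,*rel(*tgt(a,o),s))
E
```

```text
[-0.49013823  1.14423214 -0.2337558 ]
0.82 0.0225 [-2.   0.3  2. ] 0.7
0.68 0.0225 [-4.5 11.   2. ] -7.3
0.54 0.0225 [-5.5 21.9  2. ] -15.3
0.4 0.0225 [-5.  32.8  2. ] -23.3
0.26 0.0225 [-3.  43.6  2. ] -31.4
0.12 0.0225 [ 0.5 54.   2. ] -39.4
0 0.0225 [ 4.7 62.4  2. ] -46.3
```

View pics/s2.png

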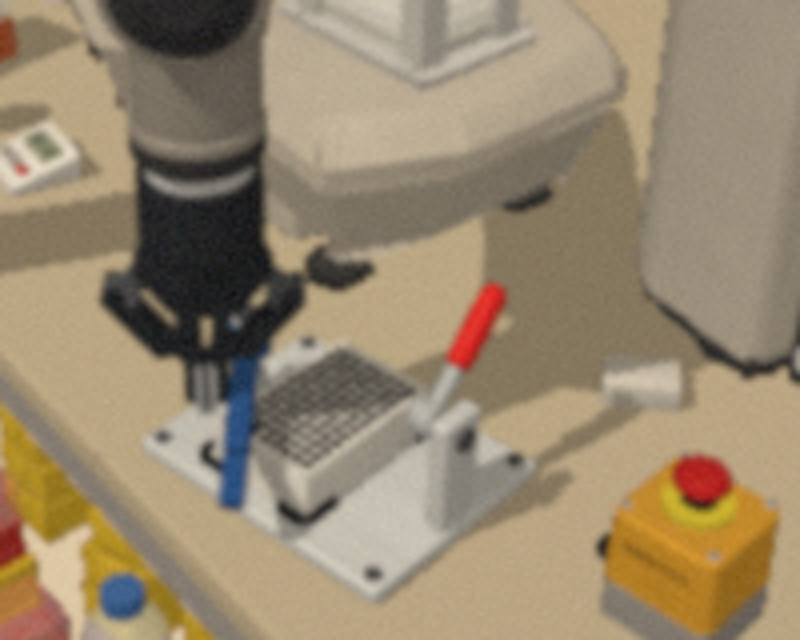

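View pics/c2.png

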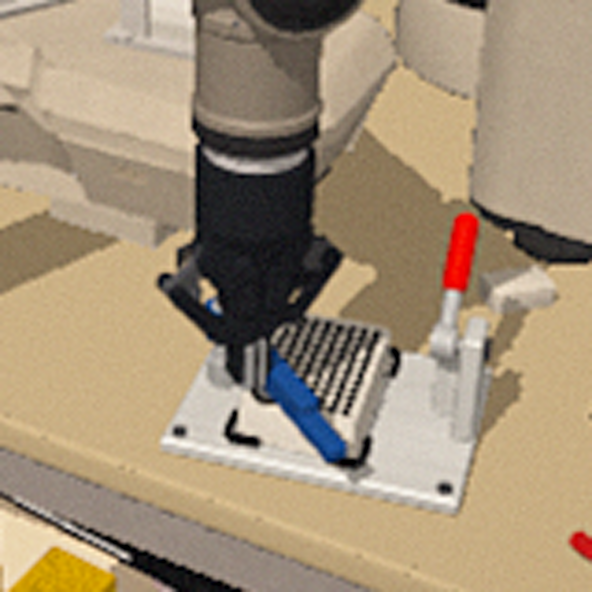

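Emit:
move_arm(
  rows=[
    {"dx": -4, "dy": 11, "dz": 1, "wx": 0, "wy": 0, "wz": -7, "fingers": 0},
    {"dx": -5, "dy": 22, "dz": 1, "wx": 0, "wy": 0, "wz": -15, "fingers": 0},
    {"dx": -5, "dy": 33, "dz": 1, "wx": 0, "wy": 0, "wz": -23, "fingers": 0},
    {"dx": -3, "dy": 43, "dz": 1, "wx": 0, "wy": 0, "wz": -31, "fingers": 0},
    {"dx": 0, "dy": 50, "dz": 1, "wx": 0, "wy": 0, "wz": -38, "fingers": 0},
    {"dx": 1, "dy": 54, "dz": 1, "wx": 0, "wy": 0, "wz": -43, "fingers": 0},
  ],
)

```text
time: 3.4
position: [0.4777, -0.2694, 0.0629]
ee_rot: [[-0.125, 0.992, 0.001], [0.992, 0.125, -0.001], [-0.001, 0.0, -1.0]]
wrist_force: [-2.3, -0.3, 0.5]
finger_gap: 0.0001
```

```bash
python3 - <<'E'
from pl import *
s,c=look("wrist","w3",None,1.5)
print(s["wrist_force"],s["position"],s["time"])
for a,o in [(.12,.0225),(0,.0225),(0,.0145)]: print(a,o,*rel(*tgt(a,o),s))
for a in (0,.1,.2): print(a,(wproj(s,c,W(p,(-.158*np.sin(a),.068-.158*np.cos(a),.065)))*1.5).round(),(wproj(s,c,W(p,(-.122*np.sin(a),.068-.122*np.cos(a),.075)))*1.5).round())
look("side","s3",(180,150,380,310),4)
E
```

```text
[-2.31322612 -0.25723375  0.4560276 ] [ 0.47765112 -0.26944647  0.06285699] 3.4
0.12 0.0225 [-0.1 -0.2  0.9] 3.3
0 0.0225 [-2.8  8.8  0.9] -3.6
0 0.0145 [-2.3 16.8  0.9] -3.6
0 [488. 596.] [494. 537.]
0.1 [444. 597.] [456. 538.]
0.2 [401. 594.] [419. 535.]
```

View pics/w3.png

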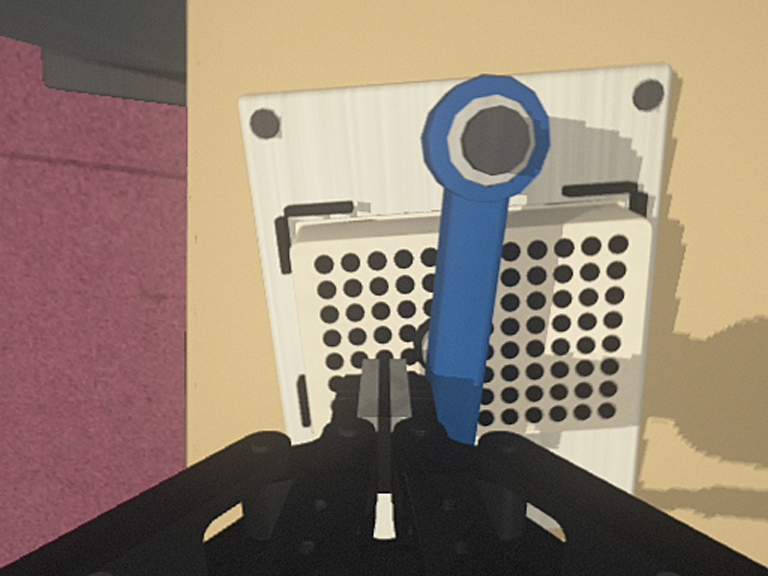

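View pics/s3.png

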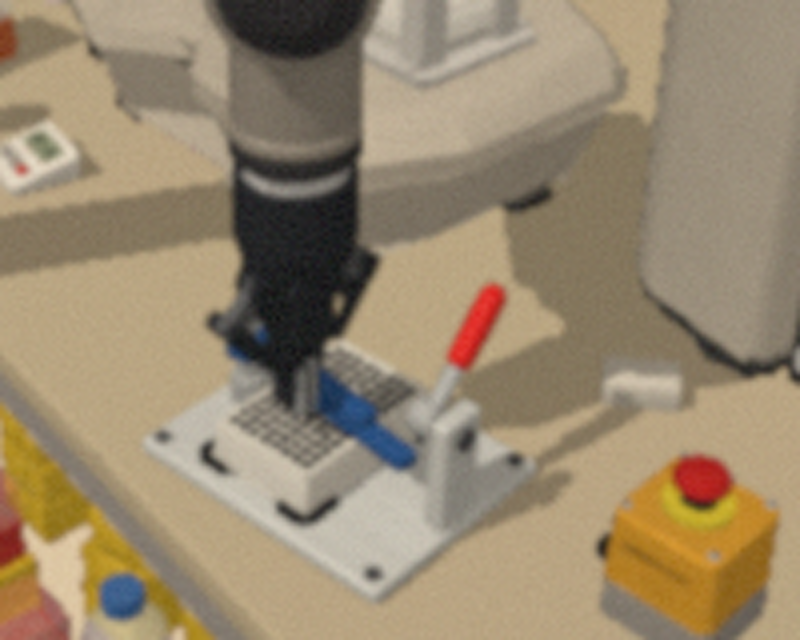

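Emit:
move_arm(
  rows=[
    {"dx": -1, "dy": 3, "dz": 0, "wx": 0, "wy": 0, "wz": -2, "fingers": 0},
    {"dx": -2, "dy": 6, "dz": 0, "wx": 0, "wy": 0, "wz": -3, "fingers": 0},
    {"dx": -2, "dy": 8, "dz": 0, "wx": 0, "wy": 0, "wz": -3, "fingers": 0},
    {"dx": -2, "dy": 8, "dz": 0, "wx": 0, "wy": 0, "wz": -3, "fingers": 0},
  ],
)

```text
time: 3.9
position: [0.4855, -0.2705, 0.0624]
ee_rot: [[-0.174, 0.985, 0.0], [0.985, 0.174, 0.0], [0.0, 0.0, -1.0]]
wrist_force: [0.0, 0.2, 0.7]
finger_gap: 0.0004
```

Emit:
move_arm(
  rows=[
    {"dx": 0, "dy": 2, "dz": 0, "wx": 0, "wy": 0, "wz": 0, "fingers": 0},
    {"dx": 0, "dy": 3, "dz": 0, "wx": 0, "wy": 0, "wz": 0, "fingers": 0},
  ],
)

```text
time: 4.1
position: [0.4884, -0.2703, 0.0623]
ee_rot: [[-0.175, 0.985, 0.0], [0.985, 0.175, -0.0], [-0.0, 0.0, -1.0]]
wrist_force: [-1.7, -0.5, 0.8]
finger_gap: -0.0002
```

Emit:
move_arm(
  rows=[
    {"dx": 0, "dy": 1, "dz": 0, "wx": 0, "wy": 0, "wz": 0, "fingers": 0},
    {"dx": 0, "dy": 2, "dz": 0, "wx": 0, "wy": 0, "wz": 0, "fingers": 0},
    {"dx": 0, "dy": 2, "dz": 0, "wx": 0, "wy": 0, "wz": 0, "fingers": 0},
  ],
)

```text
time: 4.4
position: [0.4895, -0.2702, 0.0621]
ee_rot: [[-0.175, 0.985, -0.002], [0.985, 0.175, 0.0], [0.0, -0.002, -1.0]]
wrist_force: [-5.0, -2.6, 2.4]
finger_gap: 0.0003
```

```bash
python3 - <<'E'
from pl import *
s,c=look("wrist","w4",None,1.5)
print(s["wrist_force"],s["position"],s["time"])
for a in (0,.1): print(a,[(wproj(s,c,W(p,(-r*np.sin(a)+k*np.cos(a),.068-r*np.cos(a)-k*np.sin(a),.075)))*1.5).round() for r in(.02,.08) for k in (-.008,.008)])
E
```

```text
[-5.03490351 -2.60488064  2.4078578 ] [ 0.48950811 -0.27017759  0.06213256] 4.4
0 [array([431., 219.]), array([493., 218.]), array([428., 421.]), array([482., 421.])]
0.1 [array([424., 216.]), array([485., 221.]), array([401., 418.]), array([455., 422.])]
```

View pics/w4.png

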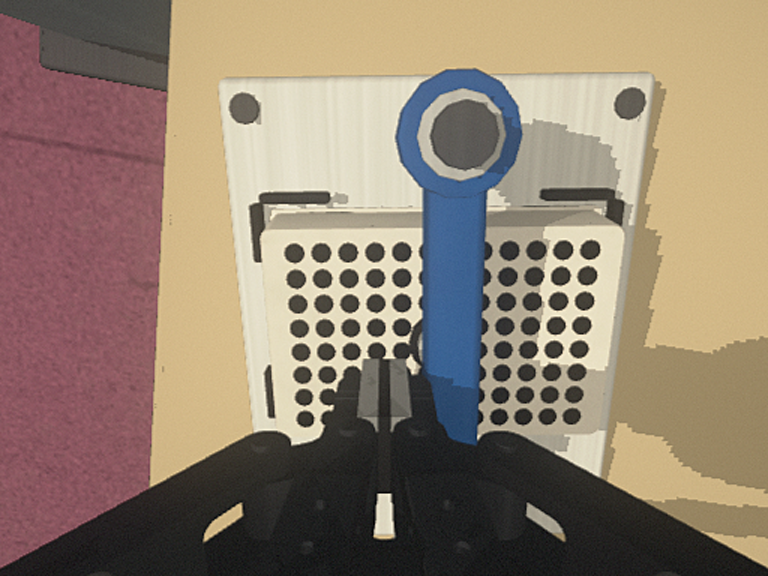

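Emit:
move_arm(
  rows=[
    {"dx": 0, "dy": 1.5, "dz": 0, "wx": 0, "wy": 0, "wz": 0, "fingers": 0},
    {"dx": 0, "dy": 1.5, "dz": 0, "wx": 0, "wy": 0, "wz": 0, "fingers": 0},
  ],
)

```text
time: 4.65
position: [0.4903, -0.2701, 0.062]
ee_rot: [[-0.175, 0.984, -0.003], [0.984, 0.175, 0.0], [0.001, -0.003, -1.0]]
wrist_force: [-8.1, -3.7, 2.2]
finger_gap: 0.0004
```

Emit:
move_arm(
  rows=[
    {"dx": 0, "dy": -10, "dz": 0, "wx": 0, "wy": 0, "wz": 0, "fingers": 0},
    {"dx": 0, "dy": -20, "dz": 0, "wx": 0, "wy": 0, "wz": 0, "fingers": 0},
    {"dx": 0, "dy": -20, "dz": -45, "wx": 0, "wy": 0, "wz": 0, "fingers": 0},
    {"dx": 0, "dy": -20, "dz": -95, "wx": 0, "wy": 0, "wz": 0, "fingers": 0},
    {"dx": 0, "dy": -20, "dz": -140, "wx": 0, "wy": 0, "wz": 0, "fingers": 0},
    {"dx": 0, "dy": -20, "dz": -140, "wx": 0, "wy": 0, "wz": 0, "fingers": 0},
  ],
)

```text
time: 5.25
position: [0.4744, -0.2751, 0.209]
ee_rot: [[-0.175, 0.984, 0.011], [0.984, 0.175, -0.008], [-0.009, 0.009, -1.0]]
wrist_force: [0.4, -0.6, 0.2]
finger_gap: 0.0003
```

```bash
python3 - <<'E'
from pl import *
s,c=look("wrist","w5",None,1.5)
look("scene","c5",(240,180,370,300),4.6)
look("side","s5",(200,190,360,310),5)
print(s["wrist_force"],s["position"],s["time"])
print(rel(W(p,(.032,-.088,.17)),np.degrees(p[2]),s))
print((wproj(s,c,W(p,(-.08,.09,.012)))*1.5),(wproj(s,c,W(p,(0,.068,.085)))*1.5))
E
```

```text
[ 0.35641533 -0.58626228  0.1631626 ] [ 0.47441816 -0.27514669  0.20903417] 5.25
(array([-78.1,  67.9,  40.4]), np.float64(-0.7))
[311.18357115  98.63929038] [451.6723083  132.59595751]
```

View pics/w5.png

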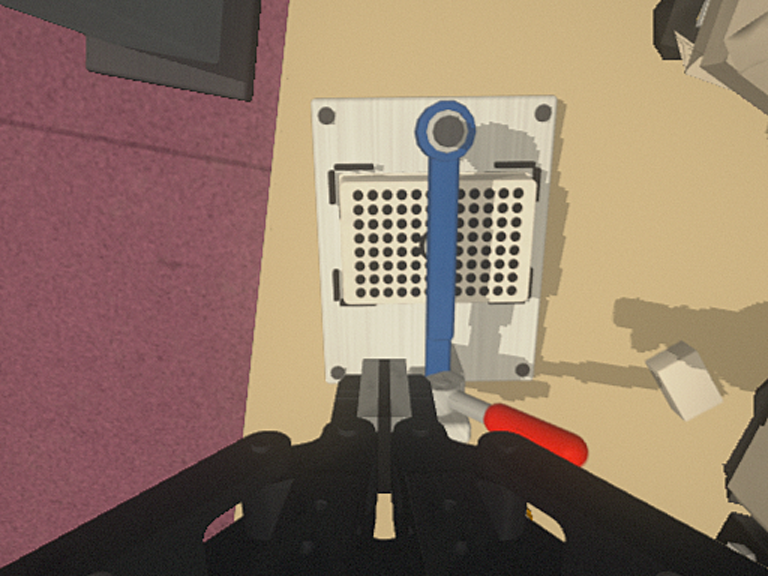

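View pics/s5.png

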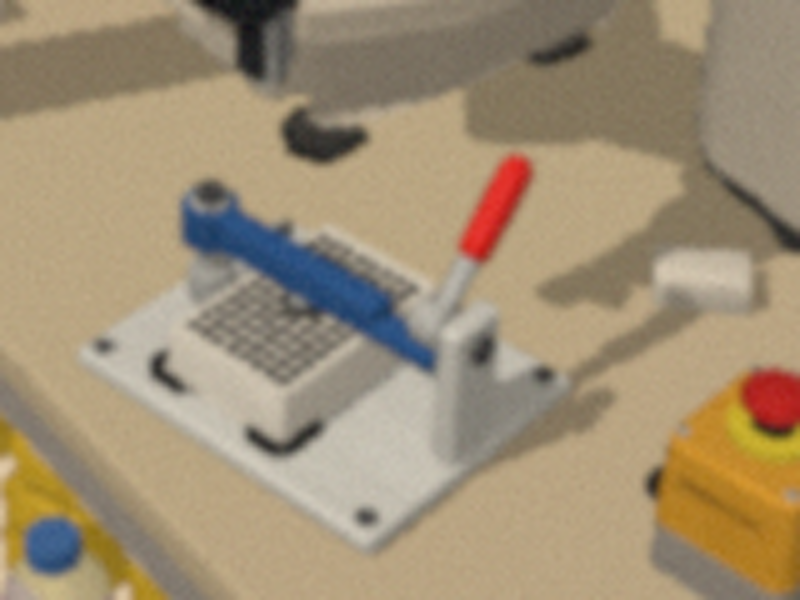

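View pics/c5.png

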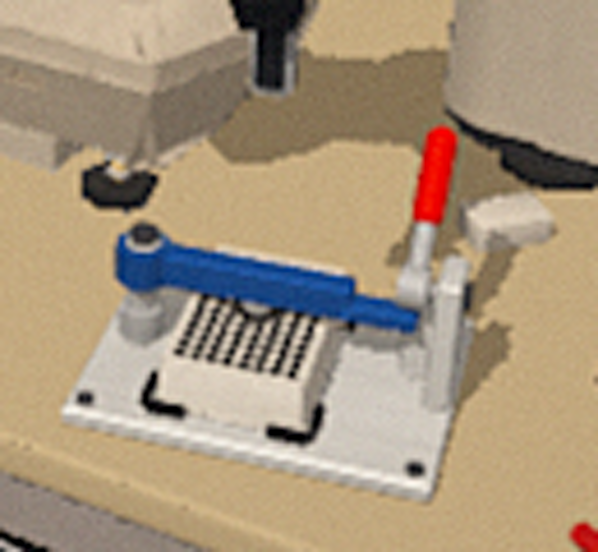

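```bash
python3 - <<'E'
from pl import *
s=read_state();c=read_camera("wrist");print(s["position"],rel(W(p,(.032,-.088,.17)),np.degrees(p[2]),s))
for y in(-.085,-.088,-.092):
  for l in (0,.1,.2):
    print(y,l,[(wproj(s,c,W(p,(r*np.cos(.96-l),y,.079+r*np.sin(.96-l))))*1.5).round() for r in(.042,.067,.092)])
E
```

```text
[ 0.4714494  -0.27286839  0.20170531] (array([-81.3,  70.8,  31.6]), np.float64(-0.7))
-0.085 0 [array([504., 439.]), array([543., 463.]), array([588., 490.])]
-0.085 0.1 [array([509., 436.]), array([551., 458.]), array([599., 482.])]
-0.085 0.2 [array([513., 433.]), array([557., 452.]), array([607., 473.])]
-0.088 0 [array([504., 444.]), array([542., 468.]), array([587., 496.])]
-0.088 0.1 [array([509., 441.]), array([550., 463.]), array([598., 488.])]
-0.088 0.2 [array([513., 438.]), array([557., 457.]), array([606., 479.])]
-0.092 0 [array([503., 451.]), array([541., 475.]), array([586., 503.])]
-0.092 0.1 [array([508., 448.]), array([549., 469.]), array([597., 495.])]
-0.092 0.2 [array([513., 444.]), array([556., 464.]), array([605., 486.])]
```

```bash
python3 - <<'E'
from pl import *
s,c=look("wrist","w6",(250,180,450,340),4);print(s["position"],s["time"])
T=lambda X:((wproj(s,c,W(p,X))-[250,180])*4).round()
for y in(-.085,-.088,-.092):
  for l in (0,.1,.2): print(y,l,[T((r*np.cos(.96-l),y,.079+r*np.sin(.96-l))) for r in(.042,.092)])
print(T((.08,-.115,.012)))
E
```

```text
[ 0.47121239 -0.27265507  0.20093408] 5.45
-0.085 0 [array([347., 456.]), array([571., 593.])]
-0.085 0.1 [array([360., 448.]), array([600., 571.])]
-0.085 0.2 [array([371., 440.]), array([623., 547.])]
-0.088 0 [array([346., 469.]), array([569., 608.])]
-0.088 0.1 [array([359., 461.]), array([598., 585.])]
-0.088 0.2 [array([371., 453.]), array([621., 561.])]
-0.092 0 [array([344., 486.]), array([567., 628.])]
-0.092 0.1 [array([358., 478.]), array([596., 605.])]
-0.092 0.2 [array([369., 470.]), array([618., 580.])]
[456. 337.]
```

View pics/w6.png

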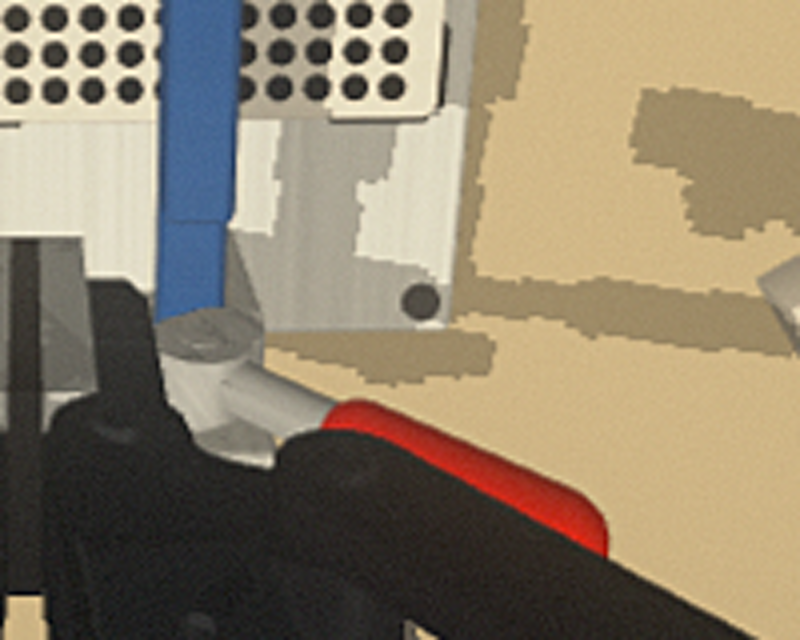

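Emit:
move_arm(
  rows=[
    {"dx": -27, "dy": 24, "dz": 0, "wx": 0, "wy": 0, "wz": 0, "fingers": 0},
    {"dx": -54, "dy": 48, "dz": 0, "wx": 0, "wy": 0, "wz": 0, "fingers": 0},
    {"dx": -79, "dy": 71, "dz": 0, "wx": 0, "wy": 0, "wz": 0, "fingers": 0},
    {"dx": -79, "dy": 71, "dz": 20, "wx": 0, "wy": 0, "wz": 0, "fingers": 0},
    {"dx": -79, "dy": 71, "dz": 40, "wx": 0, "wy": 0, "wz": 0, "fingers": 0},
    {"dx": -79, "dy": 71, "dz": 50, "wx": 0, "wy": 0, "wz": 0, "fingers": 0},
    {"dx": -79, "dy": 73, "dz": 60, "wx": 0, "wy": 0, "wz": 0, "fingers": 0},
  ],
)

```text
time: 6.2
position: [0.5572, -0.3378, 0.1405]
ee_rot: [[-0.175, 0.985, -0.002], [0.985, 0.175, 0.002], [0.002, -0.002, -1.0]]
wrist_force: [0.5, 0.4, 0.1]
finger_gap: 0.0001
```

```bash
python3 - <<'E'
from pl import *
s,c=look("side","s7",(200,150,360,270),5)
look("scene","c7",(240,160,370,280),4.6)
print(s["wrist_force"],s["position"],s["time"])
print(rel(W(p,(.055,-.086,.088)),np.degrees(p[2]),s))
E
```

```text
[0.46202982 0.37200932 0.07073986] [ 0.55721993 -0.33781233  0.14045271] 6.2
(array([-0.1, 20.8, 52.4]), np.float64(-0.7))
```

View pics/s7.png

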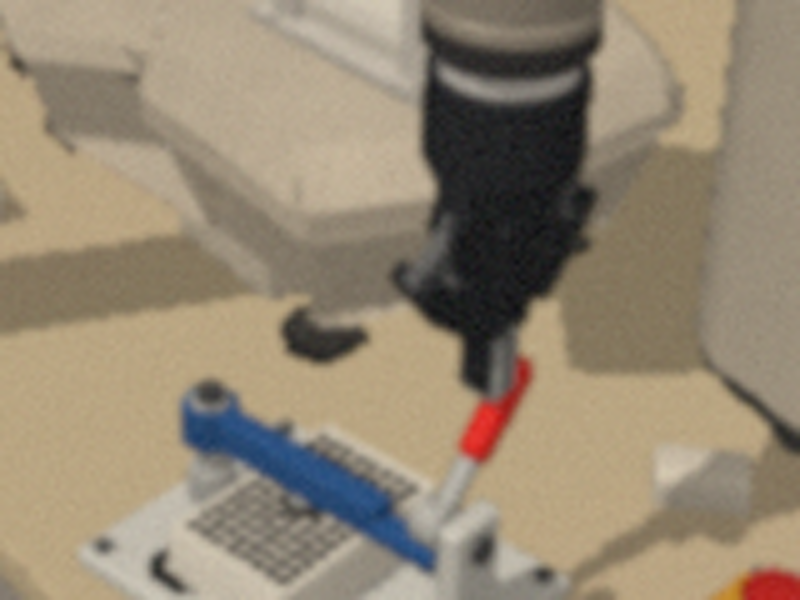

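View pics/c7.png

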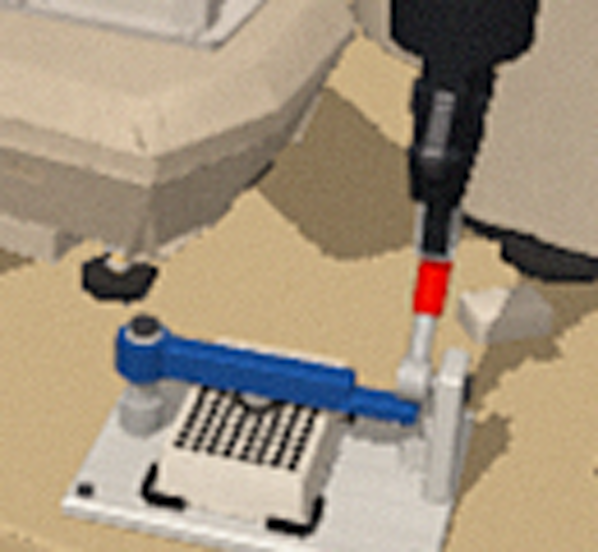

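Emit:
move_arm(
  rows=[
    {"dx": 0, "dy": 3, "dz": 7, "wx": 0, "wy": 0, "wz": 0, "fingers": 0},
    {"dx": 0, "dy": 6, "dz": 14, "wx": 0, "wy": 0, "wz": 0, "fingers": 0},
    {"dx": 0, "dy": 9, "dz": 21, "wx": 0, "wy": 0, "wz": 0, "fingers": 0},
    {"dx": 0, "dy": 12, "dz": 27, "wx": 0, "wy": 0, "wz": 0, "fingers": 0},
    {"dx": 0, "dy": 15, "dz": 33, "wx": 0, "wy": 0, "wz": 0, "fingers": 0},
    {"dx": 0, "dy": 17, "dz": 39, "wx": 0, "wy": 0, "wz": 0, "fingers": 0},
    {"dx": 0, "dy": 19, "dz": 44, "wx": 0, "wy": 0, "wz": 0, "fingers": 0},
  ],
)

```text
time: 7.0
position: [0.5768, -0.3347, 0.0977]
ee_rot: [[-0.176, 0.984, 0.0], [0.984, 0.176, 0.0], [0.0, 0.0, -1.0]]
wrist_force: [1.5, -0.2, 1.9]
finger_gap: -0.0001
```

```bash
python3 - <<'E'
from pl import *
s,c=look("side","s8",(200,150,360,270),5)
print(s["wrist_force"],s["position"],s["time"])
E
```

```text
[ 1.49303297 -0.20751922  1.92001471] [ 0.57679356 -0.33469473  0.09771312] 7.0
```

View pics/s8.png

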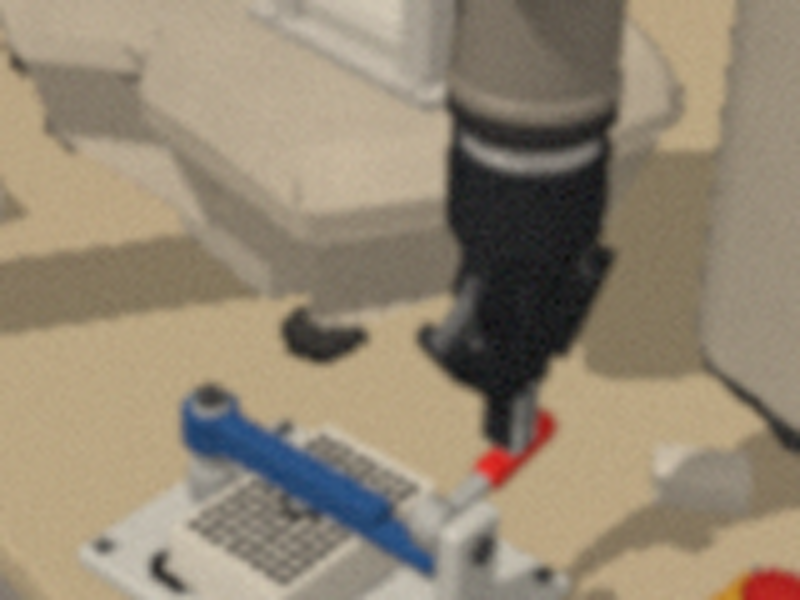

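Emit:
move_arm(
  rows=[
    {"dx": 0, "dy": 2, "dz": 4, "wx": 0, "wy": 0, "wz": 0, "fingers": 0},
    {"dx": 0, "dy": 3, "dz": 7, "wx": 0, "wy": 0, "wz": 0, "fingers": 0},
    {"dx": 0, "dy": 4, "dz": 9, "wx": 0, "wy": 0, "wz": 0, "fingers": 0},
    {"dx": 0, "dy": 4, "dz": 9, "wx": 0, "wy": 0, "wz": 0, "fingers": 0},
  ],
)

```text
time: 7.45
position: [0.5803, -0.334, 0.0887]
ee_rot: [[-0.175, 0.985, -0.001], [0.985, 0.175, 0.001], [0.001, -0.0, -1.0]]
wrist_force: [0.1, 0.5, -0.3]
finger_gap: 0.0001
```

Emit:
move_arm(
  rows=[
    {"dx": 0, "dy": 0, "dz": 1, "wx": 0, "wy": 0, "wz": 0, "fingers": 0},
    {"dx": 0, "dy": 0, "dz": 2, "wx": 0, "wy": 0, "wz": 0, "fingers": 0},
    {"dx": 0, "dy": 0, "dz": 2, "wx": 0, "wy": 0, "wz": 0, "fingers": 0},
  ],
)

```text
time: 7.75
position: [0.5807, -0.3341, 0.0879]
ee_rot: [[-0.175, 0.984, 0.001], [0.984, 0.175, -0.0], [-0.0, 0.001, -1.0]]
wrist_force: [-1.0, 1.4, 4.1]
finger_gap: -0.0
```

```bash
python3 - <<'E'
from pl import *
s,c=look("side","s9",(200,150,360,270),5)
print(s["wrist_force"],s["position"],s["time"])
E
```

```text
[-0.95028366  1.44737941  4.05525053] [ 0.58066267 -0.33405302  0.08790211] 7.75
```

View pics/s9.png

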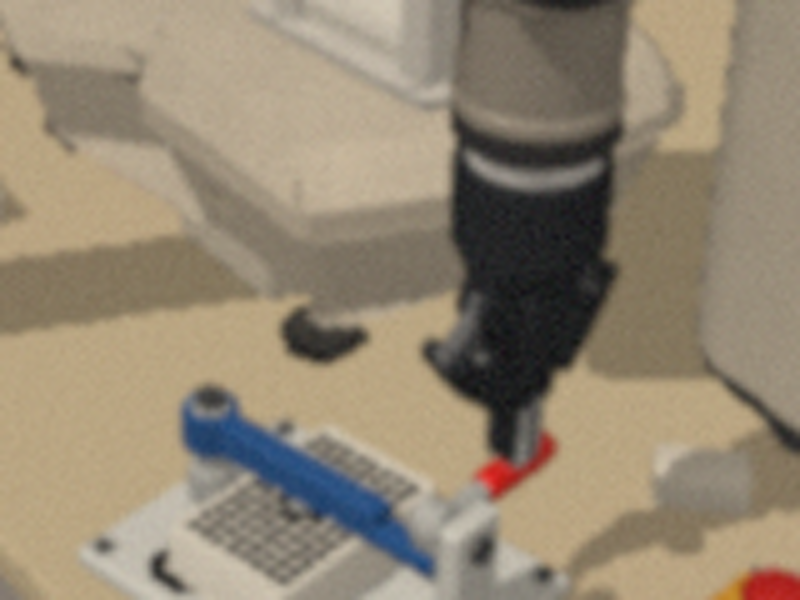

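Emit:
move_arm(
  rows=[
    {"dx": 0, "dy": 0, "dz": 1, "wx": 0, "wy": 0, "wz": 0, "fingers": 0},
    {"dx": 0, "dy": 0, "dz": 2, "wx": 0, "wy": 0, "wz": 0, "fingers": 0},
    {"dx": 0, "dy": 0, "dz": 2, "wx": 0, "wy": 0, "wz": 0, "fingers": 0},
  ],
)

```text
time: 8.1
position: [0.5808, -0.3342, 0.0875]
ee_rot: [[-0.176, 0.984, 0.002], [0.984, 0.176, -0.001], [-0.001, 0.001, -1.0]]
wrist_force: [-3.6, 2.8, 14.0]
finger_gap: -0.0001
```

Emit:
move_arm(
  rows=[
    {"dx": 0, "dy": 0, "dz": 1, "wx": 0, "wy": 0, "wz": 0, "fingers": 0},
    {"dx": 0, "dy": 0, "dz": 1, "wx": 0, "wy": 0, "wz": 0, "fingers": 0},
    {"dx": 0, "dy": 0, "dz": -5, "wx": 0, "wy": 0, "wz": 0, "fingers": 0},
    {"dx": 0, "dy": 0, "dz": -35, "wx": 0, "wy": 0, "wz": 0, "fingers": 0},
    {"dx": 0, "dy": 0, "dz": -80, "wx": 0, "wy": 0, "wz": 0, "fingers": 0},
    {"dx": 30, "dy": -30, "dz": -110, "wx": 0, "wy": 0, "wz": 0, "fingers": 0},
    {"dx": 60, "dy": -60, "dz": -140, "wx": 0, "wy": 0, "wz": 0, "fingers": 0},
    {"dx": 80, "dy": -100, "dz": -150, "wx": 0, "wy": 0, "wz": 0, "fingers": 0},
  ],
)

```text
time: 8.9
position: [0.4684, -0.2722, 0.2375]
ee_rot: [[-0.177, 0.984, 0.004], [0.984, 0.177, -0.002], [-0.003, 0.004, -1.0]]
wrist_force: [-0.6, -2.0, 0.2]
finger_gap: -0.0003
```

Emit:
move_arm(
  rows=[
    {"dx": 30, "dy": -20, "dz": 0, "wx": 0, "wy": 0, "wz": 0, "fingers": 0},
    {"dx": 60, "dy": -30, "dz": 0, "wx": 0, "wy": 0, "wz": 0, "fingers": 0},
    {"dx": 60, "dy": -30, "dz": 0, "wx": 0, "wy": 0, "wz": 0, "fingers": 0},
    {"dx": 60, "dy": -30, "dz": 0, "wx": 0, "wy": 0, "wz": 0, "fingers": 0},
  ],
)

```text
time: 9.3
position: [0.4281, -0.2191, 0.2357]
ee_rot: [[-0.176, 0.984, 0.001], [0.984, 0.176, -0.001], [-0.001, 0.001, -1.0]]
wrist_force: [-0.1, 0.2, 0.0]
finger_gap: 0.0003
```

```bash
python3 - <<'E'
from pl import *
s,c=look("side","s10",(200,190,360,310),5)
look("scene","c10",(240,180,370,300),4.6)
look("wrist","w10",None,1.5)
print(s["wrist_force"],s["position"],s["time"])
for l in (.96,.85,.75):
  t=.96-l;X=W(p,(.092*np.cos(t),-.086,.079+.092*np.sin(t)))
  print(l,((proj("scene",X)-[240,180])*4.6).round(),((proj("side",X)-[200,190])*5).round())
E
```

```text
[-0.0856043   0.22069179  0.00185195] [ 0.42812749 -0.2190817   0.23566759] 9.3
0.96 [440. 204.] [551. 239.]
0.85 [441. 190.] [551. 224.]
0.75 [442. 177.] [551. 211.]
```

View pics/s10.png

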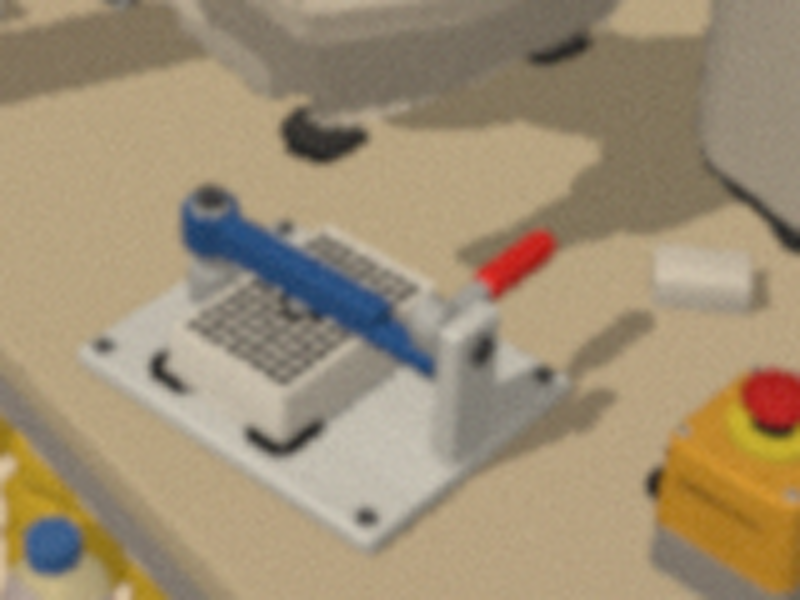

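View pics/c10.png

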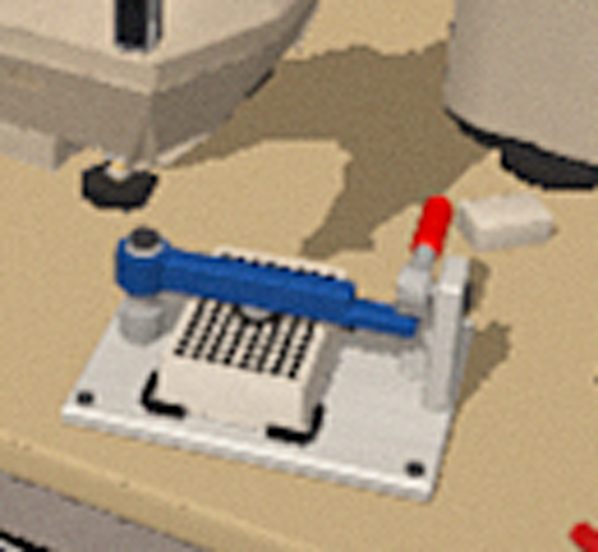

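View pics/w10.png

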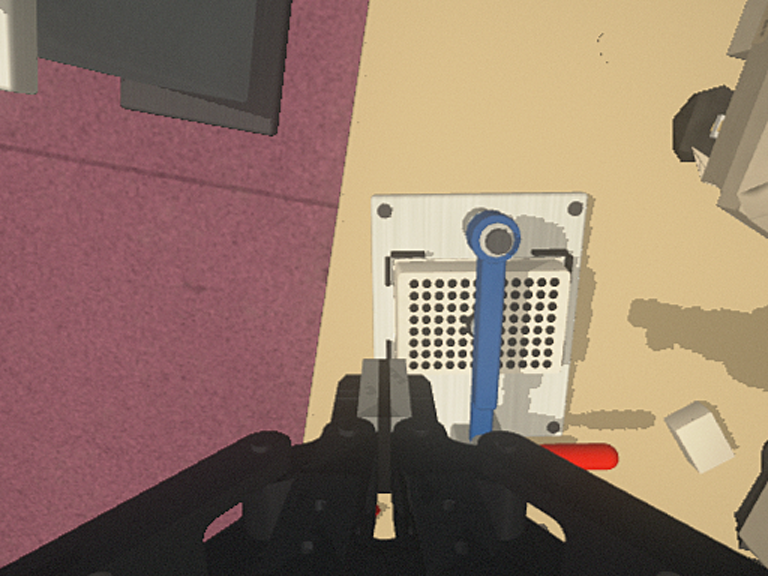

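```bash
python3 -c "
from station import *
job_done();print(read_state()['wrist_force'])"
```

```text
the job is handed in; nothing more can be done
the job is handed in; nothing more can be done
```

The well plate is clamped, and I've handed the job in at about 9.5 s of the 50 s allowed. I pushed the blue strap round with the back of the closed fingers until it lay across the plate. Only then did I press the red lever down, and afterwards I moved the arm clear.

- **Strap:** it reached its stop. The push force rose to about 9 N while the finger moved under 1 mm, and turning it needs only about 1 N. The pictures show it straight across the middle of the plate.
- **Lever:** it is fully down. The force rose to 14 N at fingertip height 87.5 mm, against 88 mm expected for a level grip. In the side and scene pictures, the grip end lies within about 1 mm (side) and 2 mm (scene) of where a fully-down lever should be.
- **Plate and surroundings:** the plate is still in its nest. The card box has not moved in the last pictures. The arm went nowhere near the jar, timer and marker, though I took no final close look at them.
- **Disagreements:** the plate's top looked about 17% smaller than stated when I fitted it, so I did not use the plate to locate the fixture. The lever sits about 20 mm in from the post centre, so I took its position from the pictures. No check failed.

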